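Balance a sealed beam on a domed post

ROBOT

A 7-joint arm with a two-finger parallel gripper is mounted at the origin on a cart in front of the work surface, level with it; the furniture and walls round the work are solid. World frame = base frame: x ahead of the robot, y to its left, z up, the work surface at z = 0. Lengths are in mm, angles in rad, forces in N, time in s.
With the tool pointing down it reaches from about 425 to 925 mm from the base axis. Payload 6.8 kg.
Tool frame: the origin (TCP) lies at the very end of the fingers, on their centre line; the grasp point (between the pads) lies 19 mm behind it (r.hold_point_z is the distance from the TCP to the grasp point, in mm); z points along the fingers, y is the line along which they close (so a half turn about z gives the same grasp; the last joint's range is limited). The gripper opens to 85 mm and grips with 20 to 120 N. Pads are 22 mm wide; open, the fingers measure 114 mm over their backs; the gripper's body (76 mm by 85 mm) begins 54 mm behind the grasp point. The pads swing forward as they close: fully open they stand 13 mm farther back than shut.
Start: joints at [-1.392, 0.477, 0.022, 1.555, -0.011, 1.109, -0.083], TCP at [190.943, 647.447, 231.308] pointing down, gripper open.
Joint ranges: [-2.96, 2.96], [-0.34, 2.1], [-1.41, 1.46], [0.24, 2.44], [-1.37, 4.51], [0.17, 1.92], [-2.96, 2.96]. Speed limits (rad/s): [2.39, 2.39, 3.14, 3.14, 3.14, 3.14, 3.14].

INTERFACE

Orientations are given as a 3x3 rotation matrix whose columns are the frame's x, y, z axes.
In Python, from workcell import r gives the robot as it stands.
- The arm moves only by the tool send_rows, never from a script. Its argument "moves" is a list of rows, each a list of 2 entries, a list of its own where there are three numbers: the shift along the world's x, y, z in mm, then the turn, a rotation vector about the world's x, y, z in rad. A call has 1 to 12 rows; each row is the pose to reach, as a shift and turn from the pose commanded when the call began; what a row does not reach only later rows make up. A row lasts 1/8 s, in which the tool goes at most 62.5 mm and 10.7 degrees, less where a joint would pass 70% of its speed; a pose out of reach is approached as far as the arm can. A call with a gripper value outside its range is refused whole. "hand" is the opening, from 0 (shut) to 1 (fully open), set as the call begins (left out, the last holds). The fingers move at their own pace and stop on an object; the grip force is fixed at half the most. Time passes only in rows, so rows that repeat a pose let the fingers close. It gives the time, the measured TCP pose, the force, the opening and the grip force at its end, in the units of the state.
- r.observe(): the state, without advancing time (a new reading comes with each control period).
- r.read_camera(name): name is "side" or "top" or "wrist"; returns a dict with "pixels" (384x512x3 uint8, red, green, blue), "z_map" (384x512 float32, mm along the optical axis (not along the pixel's ray), 0 where there is no reading), "camera_matrix" (3x3 intrinsics, pixels), "k1" (the pictures are not rectified: a ray, as slopes to the right and down, at radius r is drawn at 1 + k1 r^2 times it, then the intrinsics apply), "R" (3x3) and "t" (3): a world point X has camera coordinates R X + t; the wrist camera has in their place "hand_eye" (4x4, takes a point from camera to tool coordinates, whose origin is the TCP and whose axes are the flange's). Camera axes: x right, y down, z forward; pixel columns grow to the right and rows downward; lengths in mm; the calibration is good to about 2 mm. A picture is of the moment at which its call begins: read the wrist's pose just before it.
- r.hand_in(): hands the job in; it is judged then, once.
The state is a dict: "time": time; "joints": joint angles; "joint_vel": joint speeds; "joint_torque": joint torques, N m; "tcp_pos": TCP position; "eef_rot": TCP orientation; "contact_force": force on the tool from outside, world axes, zero at the start; "moment": the same for the moment, N m; "opening": opening from 0.0 (shut) to 1.0 (fully open); "gripper_force": force on a finger pad.
Only numpy, scipy, OpenCV 4.12 (cv2) and the standard library are available. Lean on these libraries where they do the work, as an engineer would, in place of code of your own. Each camera call takes 0.05 s, during which the arm holds its last target. There are 200 camera calls.

TASK

The sealed beam is heavier towards one end, and nothing outside shows where its balance point lies. Find it: pick the beam up and set it across the crown of the blue domed post so that it rests there level and still, on the dome alone, when you let go. Leave the glassware, the bottles and the steel ring where they stand.

Things in the scene. Friction and masses are not known exactly. Their poses are not given: they have to be found in the camera images.
- beam: sealed aluminium beam, red end caps, black ticks 10 mm apart on top: 200 mm long (its x), 40 wide (its y), 20 high (its z), about 0.55 kg; starts flat on the worktop. Origin at the centre of its underside, z up. A slug fixed inside puts its centre of mass 8 to 36 mm from the middle of its length, towards one end, at half its width and height.
- dome_post: fixed post with a half-ball top: dark foot 144 mm in diameter and 8 mm high, aluminium skirt 119 mm in diameter, blue rubber-coated half ball of 60 mm radius whose centre is 45 mm above the worktop. Origin on the worktop under its axis, z up.
- dome_crown (a point): the highest point of the blue dome, 105 mm above the worktop, on the post's axis
- flask: glass volumetric flask, 60 mm in diameter, 173 mm high; bystander, origin under its centre
- beaker: glass beaker, 78 mm across, 94 mm high; bystander, origin under its centre
- brown_bottle: brown bottle with black cap, 62 mm in diameter, 141 mm high; bystander, origin under its centre
- ring: steel screw ring lying flat, 80 mm in diameter, 28 mm high; bystander, origin under its centre
- white_bottle: white bottle with white cap, 42 mm in diameter, 78 mm high; bystander, origin under its centre

How it is judged:
By the outcome, as a careful person would: the job done as asked, in the order asked, and still so for the second after the job is handed in, with the robot touching nothing.
It also fails if it takes over 51 s, if anything falls off the work surface, if the arm or the gripper's body presses on something with over 40 N, if the wrist force passes 120 N, or if a joint passes its speed limit or range.

## Working session

There is one attempt and no reset: what is moved stays moved. The work goes in short steps, Python scripts to look and compute and a tool call to move; the robot and the scene stay as the last step left them, time stands still between calls to the robot, and variables do not carry over. Pictures are saved under pics/ and viewed, at most 10 in all, crops included, and the job is handed in when it is done.

Besides the shell and the picture viewer there is one more tool, called after "Emit:" as name(argument=value, ...), one argument or row to a line, values as JSON. send_rows: Moves the arm, as the interface text tells. Its arguments: {"type":"object","properties":{"moves":{"type":"array"},"hand":{"type":"number"}},"required":["moves"]}

```bash
mkdir -p pics; ls; cat > h.py <<'E'
import numpy as np, cv2
from workcell import r
def snap(name,fn=None):
    s=r.observe(); c=r.read_camera(name)
    if name=="wrist":
        H=np.array(c["hand_eye"]);Rt=np.array(s["eef_rot"]);p=np.array(s["tcp_pos"])
        A=Rt@H[:3,:3]; o=Rt@H[:3,3]+p
    else:
        R=np.array(c["R"]);A=R.T;o=-R.T@np.array(c["t"]).ravel()
    c["A"]=A;c["o"]=o
    if fn: cv2.imwrite("pics/"+fn,np.ascontiguousarray(c["pixels"][:,:,::-1]))
    return c
def ray(c,u,v):
    K=np.array(c["camera_matrix"]);x=(u-K[0,2])/K[0,0];y=(v-K[1,2])/K[1,1];a,b=x,y
    for _ in range(20):
        f=1+c["k1"]*(a*a+b*b);a,b=x/f,y/f
    return np.array([a,b,1.0])
def pt(c,u,v):
    d=float(c["z_map"][int(round(v)),int(round(u))]);return c["A"]@(ray(c,u,v)*d)+c["o"]
def onz(c,u,v,z):
    w=c["A"]@ray(c,u,v);return c["o"]+w*(z-c["o"][2])/w[2]
E
python3 - <<'E'
from h import *
s=r.observe();print({k:np.round(v,3).tolist() for k,v in s.items()})
a=snap("top","top0.png");b=snap("side","side0.png")
import pickle;pickle.dump((a,b),open("c0.pkl","wb"))
for c in(a,b):print(c["o"],c["A"][:,2])
E
```

```text
pics
{'time': 0.0, 'joints': [-1.392, 0.478, 0.022, 1.556, -0.012, 1.109, -0.083], 'joint_vel': [-0.001, 0.001, 0.0, 0.0, 0.0, -0.001, 0.001], 'joint_torque': [0.0, -59.646, 1.608, -28.119, 0.012, 0.01, 0.0], 'tcp_pos': [190.788, 646.835, 230.3], 'eef_rot': [[-0.959, 0.283, -0.0], [0.283, 0.959, -0.002], [-0.0, -0.002, -1.0]], 'contact_force': [-0.987, 0.284, -0.02], 'moment': [-0.011, -0.009, -0.004], 'gripper_force': 0.0, 'opening': 0.999}
[ 269.10233174  -19.90382582 1729.13813428] [ 0.19450768 -0.00930588 -0.98085685]
[  419.05790952 -1141.08627767   917.29168779] [ 0.11643452  0.79230676 -0.59890984]
```

View pics/top0.png

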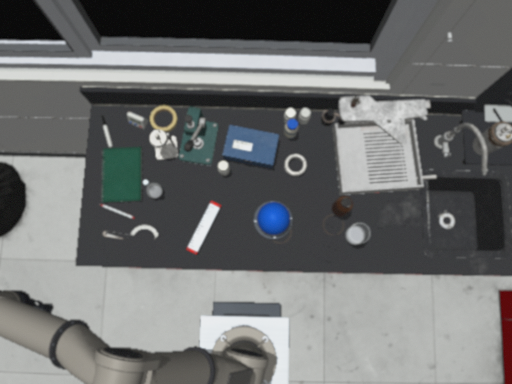

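View pics/side0.png

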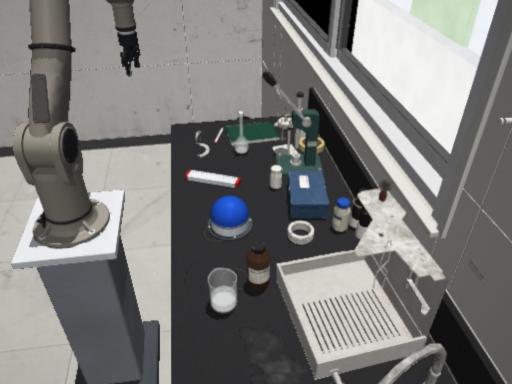

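The top view shows the beam from red ends (215,204) to (192,250), the dome at (273,219), the ring at (295,164) and the white bottle at (223,168). The side view agrees: beam at (213,180), dome at (231,212), with the beaker and brown bottle nearer the camera.

```bash
python3 - <<'E'
from h import *
import pickle
a,b=pickle.load(open("c0.pkl","rb"))
for n,c,box in(("top",a,(180,225,195,260)),("side",b,(180,245,165,192))):
    P=c["pixels"].astype(int);R,G,B=P[...,0],P[...,1],P[...,2]
    m=np.zeros(R.shape,bool);u0,u1,v0,v1=box;m[v0:v1,u0:u1]=True
    red=m&(R>G+60)&(R>B+60)
    k,l,st,ce=cv2.connectedComponentsWithStats(red.astype(np.uint8))
    print(n,[(s[4],onz(c,*q,20).round(1)) for s,q in zip(st[1:],ce[1:]) if s[4]>3])
    beam=m&(R>110)
    v,u=np.nonzero(beam);X=np.array([pt(c,x,y) for x,y in zip(u,v)]);X=X[(abs(X[:,2]-20)<8)]
    print(len(X),X.mean(0),cv2.minAreaRect(X[:,:2].astype(np.float32)))
    box=(250,298,195,243) if n=="top" else (205,255,190,240)
    m[:]=False;u0,u1,v0,v1=box;m[v0:v1,u0:u1]=True
    v,u=np.nonzero(m&(B>R+60)&(B>G+40));X=np.array([pt(c,x,y) for x,y in zip(u,v)]);X=X[X[:,2]>55]
    A=np.c_[2*X,np.ones(len(X))];s=np.linalg.lstsq(A,(X**2).sum(1),rcond=None)[0]
    from scipy.optimize import least_squares
    f=least_squares(lambda p:np.linalg.norm(X-p,axis=1)-60,s[:3],loss="soft_l1").x
    print("dome",s[:3],f,X[:,2].max())
for n,q in dict(wb=(223,165),ring=(295,164),beaker=(357,234)).items():print(n,onz(a,*q,50))
E
```

```text
top [(np.int32(33), array([555.7, 118.3,  20. ])), (np.int32(34), array([379.1, 199.1,  20. ]))]
579 [465.70181673 157.34899464  20.00266078] ((467.3421630859375, 157.23403930664062), (41.979347229003906, 201.6945037841797), 65.10810089111328)
dome [419.17328749 -32.16161387 906.08194729] [494.98467222 -91.71830512 135.91385337] 1729.1381342750499
side [(np.int32(24), array([377.3, 188. ,  20. ])), (np.int32(37), array([551.8, 105.3,  20. ]))]
410 [467.93513456 152.02508382  17.49739961] ((466.3389587402344, 153.65756225585938), (50.125579833984375, 201.00119018554688), 65.035888671875)
dome [ 473.80579174 -474.26701525  663.16140836] [502.60851642 -97.74119483  43.16966162] 917.2916877945785
wb [694.98895753  93.01486894  50.        ]
ring [ 706.13984516 -173.7807605    50.        ]
beaker [ 451.2715513  -400.85625043   50.        ]
```

```bash
python3 - <<'E'
from h import *
import pickle
from scipy.optimize import least_squares
a,b=pickle.load(open("c0.pkl","rb"));print(r.hold_point_z)
for c,box in((a,(250,298,195,243)),(b,(205,255,190,240))):
    P=c["pixels"].astype(int);R,G,B=P[...,0],P[...,1],P[...,2]
    m=np.zeros(R.shape,bool);u0,u1,v0,v1=box;m[v0:v1,u0:u1]=True
    v,u=np.nonzero(m&(B>R+60)&(B>G+40));X=np.array([pt(c,x,y) for x,y in zip(u,v)]);X=X[(X[:,2]>60)&(X[:,2]<115)]
    f=least_squares(lambda p:np.linalg.norm(X-p,axis=1)-60,[500,-95,45],loss="soft_l1");print(len(X),f.x,abs(f.fun).mean(),X[:,2].max())
    print(c["A"][:,2])
E
```

```text
18.700000000000003
787 [502.46470552 -97.13926414  45.3925027 ] 2.1681624387459806 113.02775601519284
[ 0.19450768 -0.00930588 -0.98085685]
784 [502.56399245 -97.84085638  43.14532804] 1.568625545439703 106.58618367127349
[ 0.11643452  0.79230676 -0.59890984]
```

Emit:
send_rows(
  moves=[
    [[40, -70, 0], [0, 0, -0.143]],
    [[90, -160, 0], [0, 0, -0.143]],
    [[140, -250, 0], [0, 0, -0.143]],
    [[190, -340, 0], [0, 0, -0.143]],
    [[240, -430, 0], [0, 0, -0.143]],
    [[276, -491, 0], [0, 0, -0.143]],
    [[276, -491, 0], [0, 0, -0.143]],
    [[276, -491, 0], [0, 0, -0.143]],
    [[276, -491, 0], [0, 0, -0.143]],
    [[276, -491, 0], [0, 0, -0.143]],
    [[276, -491, 0], [0, 0, -0.143]],
    [[276, -491, 0], [0, 0, -0.143]],
  ],
)

```text
time: 1.6
tcp_pos: [466.2, 158.0, 231.1]
eef_rot: [[-0.91, 0.414, -0.001], [0.414, 0.91, 0.0], [0.001, -0.0, -1.0]]
contact_force: [-0.3, 0.3, 0.5]
opening: 0.998
gripper_force: 0.0
```

Dome agrees in both cameras: (502.5, -97.4). Now the wrist view of the beam.

```bash
python3 - <<'E'
from h import *
import pickle
c=snap("wrist","w1.png");pickle.dump(c,open("w1.pkl","wb"));print(c["o"],c["A"][:,2])
P=c["pixels"].astype(int);R,G,B=P[...,0],P[...,1],P[...,2]
red=(R>G+60)&(R>B+60)
k,l,st,ce=cv2.connectedComponentsWithStats(red.astype(np.uint8))
for s,q in zip(st[1:],ce[1:]):
    if s[4]>50:print(s,q,onz(c,*q,20).round(1))
v,u=np.nonzero(c["z_map"]>0);X=np.array([pt(c,x,y) for x,y in zip(u,v)]);
X=X[(abs(X[:,2]-20)<4)];print(len(X),X.mean(0),cv2.minAreaRect(X[:,:2].astype(np.float32)))
E
```

```text
[389.94214238 193.66500336 373.9054616 ] [ 0.29722267 -0.13428678 -0.9453178 ]
[232  65  40  12 403] [251.4516129   69.97766749] [380.3 200.2  20. ]
[235 232  34   8 250] [251.604 235.472] [554.9 121.7  20. ]
8869 [532.98570887 157.04194077  20.3760821 ] ((625.7831420898438, 167.45050048828125), (512.7427368164062, 516.1028442382812), 2.6273934841156006)
```

View pics/w1.png

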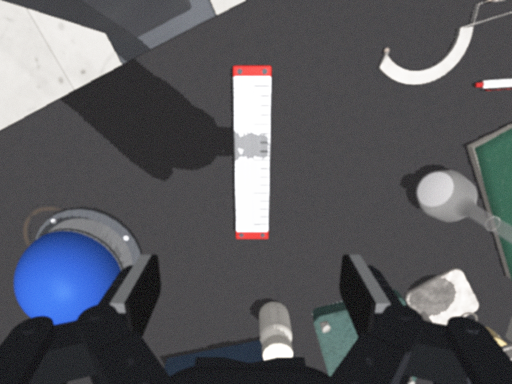

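The wrist view shows the beam from red caps (251,70) to (252,235), i.e. world centre ≈ (467.5,160) at −24°, nothing close around it. I will descend and grip it.

Emit:
send_rows(
  moves=[
    [[1, 3, -55], [0, 0, 0]],
    [[1, 3, -110], [0, 0, 0]],
    [[1, 3, -165], [0, 0, 0]],
    [[1, 3, -200], [0, 0, 0]],
    [[1, 3, -218], [0, 0, 0]],
    [[1, 3, -228], [0, 0, 0]],
    [[1, 3, -228], [0, 0, 0]],
  ],
)

```text
time: 2.52
tcp_pos: [467.6, 160.0, 3.1]
eef_rot: [[-0.91, 0.416, -0.001], [0.416, 0.91, -0.0], [0.001, -0.0, -1.0]]
contact_force: [-0.2, 0.2, 0.0]
opening: 1.002
gripper_force: 0.0
```

Emit:
send_rows(
  moves=[
    [[0, 0, 0], [0, 0, 0]],
    [[0, 0, 0], [0, 0, 0]],
    [[0, 0, 0], [0, 0, 0]],
    [[0, 0, 0], [0, 0, 0]],
    [[0, 0, 0], [0, 0, 0]],
    [[0, 0, 0], [0, 0, 0]],
  ],
  hand=0.3,
)

```text
time: 3.28
tcp_pos: [468.4, 159.7, 4.2]
eef_rot: [[-0.909, 0.417, 0.001], [0.417, 0.909, 0.001], [-0.001, 0.001, -1.0]]
contact_force: [-1.1, -0.0, 7.5]
opening: 0.454
gripper_force: 60.6
```

```bash
python3 - <<'E'
from h import *
s=r.observe();print({k:np.round(v,4).tolist() for k,v in s.items()})
E
```

```text
{'time': 3.275, 'joints': [-0.6224, 0.5477, 0.208, 2.1473, -0.242, 0.4668, 0.9138], 'joint_vel': [0.0002, 0.0008, -0.0005, 0.0012, -0.0002, 0.0017, 0.0005], 'joint_torque': [0.1443, -45.2798, 4.0535, -13.3696, -0.0821, -0.5237, -0.0744], 'tcp_pos': [468.3715, 159.6592, 4.2376], 'eef_rot': [[-0.9091, 0.4166, 0.0009], [0.4166, 0.9091, 0.0008], [-0.0005, 0.0011, -1.0]], 'contact_force': [-1.1055, -0.0299, 7.4944], 'moment': [-0.1086, 0.3269, 0.0771], 'gripper_force': 60.6263, 'opening': 0.4537}
```

Emit:
send_rows(
  moves=[
    [[0, 0, 10], [0, 0, 0]],
    [[0, 0, 30], [0, 0, 0]],
    [[0, 0, 50], [0, 0, 0]],
    [[0, 0, 60], [0, 0, 0]],
    [[0, 0, 60], [0, 0, 0]],
    [[0, 0, 60], [0, 0, 0]],
    [[0, 0, 60], [0, 0, 0]],
    [[0, 0, 60], [0, 0, 0]],
    [[0, 0, 60], [0, 0, 0]],
    [[0, 0, 60], [0, 0, 0]],
  ],
)

```text
time: 4.53
tcp_pos: [467.9, 159.4, 63.2]
eef_rot: [[-0.909, 0.417, -0.0], [0.417, 0.909, -0.0], [0.0, -0.0, -1.0]]
contact_force: [-0.5, -0.4, -5.8]
opening: 0.451
gripper_force: 61.8
```

```bash
python3 - <<'E'
from h import *
import pickle
def o():
    s=r.observe();print({k:np.round(s[k],4).tolist() for k in("time","tcp_pos","contact_force","moment")})
o();c=snap("wrist","w2.png");o();t=snap("side","s2.png");o();pickle.dump((c,t),open("w2.pkl","wb"))
im=cv2.hconcat([cv2.imread("pics/w2.png")[40:260,150:350],cv2.imread("pics/s2.png")[100:320,120:320]])
cv2.imwrite("pics/m2.png",cv2.resize(im,None,fx=2,fy=2,interpolation=cv2.INTER_CUBIC))
E
```

```text
{'time': 4.525, 'tcp_pos': [467.8996, 159.4262, 63.2279], 'contact_force': [-0.5194, -0.3607, -5.7541], 'moment': [0.0471, 0.0934, -0.0919]}
{'time': 4.575, 'tcp_pos': [467.8925, 159.4336, 63.2406], 'contact_force': [-0.0884, 0.3157, -5.0228], 'moment': [0.0275, 0.0677, 0.0132]}
{'time': 4.625, 'tcp_pos': [467.9343, 159.433, 63.2837], 'contact_force': [0.6145, -0.2589, -4.5835], 'moment': [0.0662, 0.1445, -0.0388]}
```

View pics/m2.png

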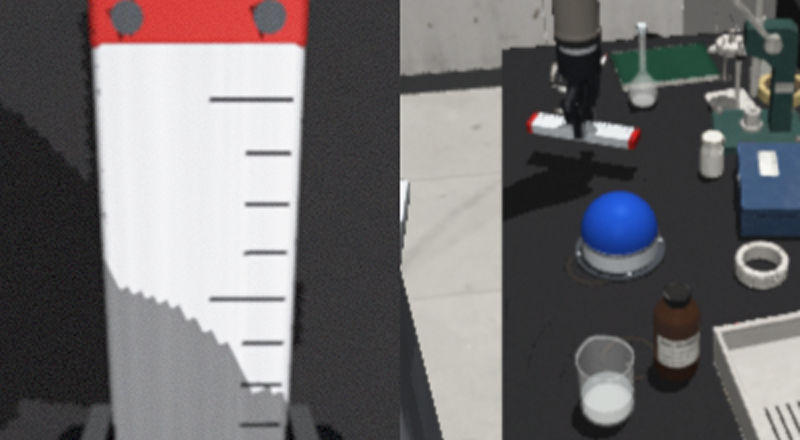

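```bash
cat >> h.py <<'E'
def weigh(n=40):
    S=[]
    for _ in range(n):
        r.read_camera("top");s=r.observe();S.append(np.r_[s["contact_force"],s["moment"],s["tcp_pos"]])
    S=np.array(S);m=S.mean(0);e=S.std(0)/n**.5
    print("F",m[:3].round(3),"M",m[3:6].round(4),"se",e[:6].round(4),"tcp",m[6:].round(2),"t",s["time"])
    ax=np.array(r.observe()["eef_rot"])[:2,0]*-1
    print("along(-toolx)",ax.round(3),[(np.array([m[4],-m[3]])@ax/W*1000).round(2) for W in(5.4,-m[2])])
E
python3 -c "
from h import *
weigh(40)"
```

```text
F [ 0.069  0.035 -5.338] M [0.0535 0.1048 0.0018] se [0.0829 0.0658 0.0624 0.0038 0.0045 0.0053] tcp [467.95 159.45  63.31] t 6.625
along(-toolx) [ 0.909 -0.417] [np.float64(21.77), np.float64(22.02)]
```

Balance is ≈22 mm from the grip towards the +x end. I will set the beam down, regrip there and check that the moment vanishes.

Emit:
send_rows(
  moves=[
    [[0, 0, -30], [0, 0, 0]],
    [[0, 0, -52], [0, 0, 0]],
    [[0, 0, -57], [0, 0, 0]],
    [[0, 0, -59], [0, 0, 0]],
    [[0, 0, -59], [0, 0, 0]],
    [[0, 0, -59], [0, 0, 0]],
  ],
)

```text
time: 7.38
tcp_pos: [468.5, 159.7, 5.0]
eef_rot: [[-0.909, 0.417, 0.001], [0.417, 0.909, 0.001], [-0.001, 0.001, -1.0]]
contact_force: [0.3, 0.3, -5.3]
opening: 0.451
gripper_force: 61.8
```

Emit:
send_rows(
  moves=[
    [[0, 0, 0], [0, 0, 0]],
    [[0, 0, 0], [0, 0, 0]],
    [[0, 0, 0], [0, 0, 0]],
    [[0, 0, 0], [0, 0, 0]],
    [[10, -4.6, 0], [0, 0, 0]],
    [[20, -9.2, 0], [0, 0, 0]],
    [[20, -9.2, 0], [0, 0, 0]],
    [[20, -9.2, 0], [0, 0, 0]],
  ],
  hand=0.9,
)

```text
time: 8.38
tcp_pos: [487.8, 150.1, 4.2]
eef_rot: [[-0.909, 0.417, -0.0], [0.417, 0.909, -0.0], [0.0, -0.0, -1.0]]
contact_force: [-0.2, 0.4, 0.4]
opening: 0.9
gripper_force: 0.0
```

Emit:
send_rows(
  moves=[
    [[0, 0, 0], [0, 0, 0]],
    [[0, 0, 0], [0, 0, 0]],
    [[0, 0, 0], [0, 0, 0]],
    [[0, 0, 0], [0, 0, 0]],
    [[0, 0, 0], [0, 0, 0]],
    [[0, 0, 10], [0, 0, 0]],
    [[0, 0, 40], [0, 0, 0]],
    [[0, 0, 60], [0, 0, 0]],
    [[0, 0, 60], [0, 0, 0]],
    [[0, 0, 60], [0, 0, 0]],
    [[0, 0, 60], [0, 0, 0]],
    [[0, 0, 60], [0, 0, 0]],
  ],
  hand=0.3,
)

```text
time: 9.88
tcp_pos: [487.5, 150.0, 63.6]
eef_rot: [[-0.909, 0.417, -0.001], [0.417, 0.909, -0.001], [0.001, -0.001, -1.0]]
contact_force: [-0.4, -0.1, -4.9]
opening: 0.455
gripper_force: 62.1
```

```bash
python3 -c "
from h import *
r.read_camera('top');weigh(40)"
```

```text
F [-0.036 -0.018 -5.218] M [-0.0083  0.001   0.0018] se [0.086  0.0696 0.0744 0.0049 0.004  0.0051] tcp [487.93 150.24  64.28] t 11.925
along(-toolx) [ 0.909 -0.417] [np.float64(-0.48), np.float64(-0.49)]
```

Moment is now ≈0 (−0.5±0.8 mm), so the grip is at the balance point. Moving above the dome.

Emit:
send_rows(
  moves=[
    [[0, 0, 40], [0, 0, 0]],
    [[2, -20, 80], [0, 0, 0]],
    [[4, -60, 100], [0, 0, 0]],
    [[7, -110, 100], [0, 0, 0]],
    [[10, -160, 100], [0, 0, 0]],
    [[12, -205, 100], [0, 0, 0]],
    [[14.5, -235, 90], [0, 0, 0]],
    [[14.5, -247.5, 75], [0, 0, 0]],
    [[14.5, -247.5, 60], [0, 0, 0]],
    [[14.5, -247.5, 60], [0, 0, 0]],
    [[14.5, -247.5, 60], [0, 0, 0]],
  ],
)

```text
time: 13.3
tcp_pos: [502.7, -96.2, 124.5]
eef_rot: [[-0.91, 0.415, 0.0], [0.415, 0.91, 0.0], [-0.0, 0.0, -1.0]]
contact_force: [-0.2, -0.9, -4.5]
opening: 0.452
gripper_force: 63.3
```

```bash
python3 - <<'E'
from h import *
import pickle
t=snap("top","t3.png");b=snap("side","s3.png");pickle.dump((t,b),open("c3.pkl","wb"));s=r.observe()
p=np.array(s["tcp_pos"]);print(s["time"],p,s["eef_rot"])
zb=p[2]-4.7
for c,box in((t,(215,330,170,270)),(b,(170,290,130,240))):
    P=c["pixels"].astype(int);R,G,B=P[...,0],P[...,1],P[...,2]
    m=np.zeros(R.shape,bool);u0,u1,v0,v1=box;m[v0:v1,u0:u1]=True
    k,l,st,ce=cv2.connectedComponentsWithStats((m&(R>G+60)&(R>B+60)).astype(np.uint8))
    print([(x[4],q.round(1),onz(c,*q,zb+20).round(1),pt(c,*q).round(1)) for x,q in zip(st[1:],ce[1:]) if x[4]>5])
im=cv2.hconcat([cv2.imread("pics/t3.png")[150:300,200:350],cv2.imread("pics/s3.png")[110:260,160:310]])
cv2.imwrite("pics/m3.png",cv2.resize(im,None,fx=2.6,fy=2.6,interpolation=cv2.INTER_CUBIC))
E
```

```text
13.4 [503.00175935 -96.56559077 124.83682043] [[-9.09528367e-01  4.15640480e-01  1.06822191e-03]
 [ 4.15640921e-01  9.09528766e-01  2.20785020e-04]
 [-8.79811368e-04  6.44806979e-04 -9.99999405e-01]]
[]
[(np.int32(36), array([190.8, 186.2]), array([392.4, -60.1, 140.1]), array([392.4, -58.5, 139. ])), (np.int32(54), array([251.6, 196.4]), array([ 567.1, -139.2,  140.1]), array([ 567.5, -136.5,  138. ]))]
```

View pics/m3.png

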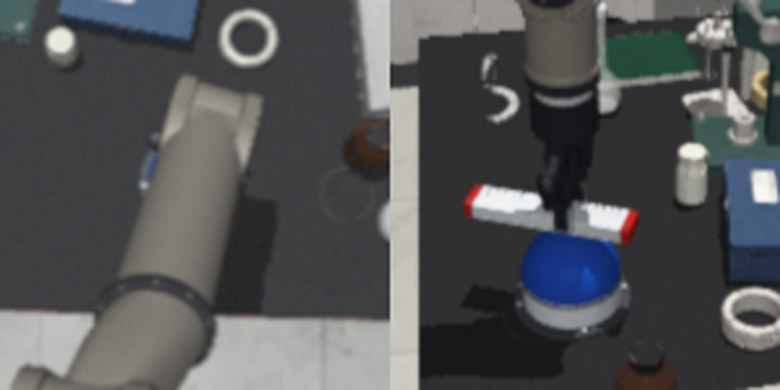

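The side view shows the beam level over the dome, its caps at (191,186) and (252,196), consistent with the TCP being over the crown (the arm hides it from the top). Lowering.

Emit:
send_rows(
  moves=[
    [[-0.3, -0.9, -6], [0, 0, 0]],
    [[-0.3, -0.9, -10], [0, 0, 0]],
    [[-0.3, -0.9, -12], [0, 0, 0]],
    [[-0.3, -0.9, -13], [0, 0, 0]],
    [[-0.3, -0.9, -14], [0, 0, 0]],
    [[-0.3, -0.9, -14], [0, 0, 0]],
    [[-0.3, -0.9, -14], [0, 0, 0]],
  ],
)

```text
time: 14.28
tcp_pos: [502.2, -98.2, 110.4]
eef_rot: [[-0.909, 0.417, 0.0], [0.417, 0.909, 0.0], [-0.0, 0.0, -1.0]]
contact_force: [0.2, -0.2, -5.6]
opening: 0.452
gripper_force: 63.4
```

```bash
python3 -c "
from h import *
weigh(6)"
```

```text
F [ 0.354  0.096 -5.168] M [-0.0041  0.0227 -0.0323] se [0.2093 0.1559 0.3151 0.0108 0.0124 0.0079] tcp [502.19 -98.16 110.37] t 14.575
along(-toolx) [ 0.909 -0.417] [np.float64(3.49), np.float64(3.65)]
```

Emit:
send_rows(
  moves=[
    [[0, 0.6, -0.5], [0, 0, 0]],
    [[0, 0.6, -1], [0, 0, 0]],
    [[0, 0.6, -1], [0, 0, 0]],
    [[0, 0.6, -1], [0, 0, 0]],
  ],
)

```text
time: 15.08
tcp_pos: [502.2, -97.5, 109.6]
eef_rot: [[-0.909, 0.417, 0.0], [0.417, 0.909, 0.0], [-0.0, 0.0, -1.0]]
contact_force: [-1.6, 0.3, 0.9]
opening: 0.447
gripper_force: 64.1
```

```bash
python3 -c "
from h import *
weigh(8)"
```

```text
F [-2.144  1.036  3.29 ] M [0.2488 0.5292 0.0206] se [0.1504 0.1716 0.4129 0.0095 0.0246 0.0126] tcp [502.23 -97.5  109.53] t 15.475
along(-toolx) [ 0.909 -0.417] [np.float64(108.29), np.float64(-177.72)]
```

Contact. I will shed the preload, then release a little.

Emit:
send_rows(
  moves=[
    [[0, 0, 0.4], [0, 0, 0]],
    [[0, 0, 0.4], [0, 0, 0]],
    [[0, 0, 0.4], [0, 0, 0]],
  ],
)

```text
time: 15.85
tcp_pos: [502.2, -97.5, 109.6]
eef_rot: [[-0.909, 0.417, -0.0], [0.417, 0.909, -0.0], [0.0, -0.0, -1.0]]
contact_force: [-0.8, 0.0, 0.2]
opening: 0.453
gripper_force: 63.9
```

```bash
python3 -c "
from h import *
weigh(8)"
```

```text
F [-0.199  0.925 -1.716] M [0.2409 0.1153 0.0018] se [0.1302 0.163  0.2786 0.0103 0.0206 0.012 ] tcp [502.2  -97.5  109.61] t 16.25
along(-toolx) [ 0.909 -0.417] [np.float64(38.0), np.float64(119.56)]
```

Emit:
send_rows(
  moves=[
    [[0, 0, 0], [0, 0, 0]],
    [[0, 0, 0], [0, 0, 0]],
    [[0, 0, 0], [0, 0, 0]],
    [[0, 0, 0], [0, 0, 0]],
    [[0, 0, 0], [0, 0, 0]],
    [[0, 0, 0], [0, 0, 0]],
  ],
  hand=0.62,
)

```text
time: 17.0
tcp_pos: [502.2, -97.6, 109.7]
eef_rot: [[-0.909, 0.417, 0.0], [0.417, 0.909, 0.0], [-0.0, 0.0, -1.0]]
contact_force: [0.5, 0.5, 1.0]
opening: 0.62
gripper_force: 0.0
```

```bash
cat >> h.py <<'E'
def tilt(name,fn):
    t=[]
    for i in range(4):
        b=snap("side",fn if i==0 else None)
        P=b["pixels"].astype(int);R,G,B=P[...,0],P[...,1],P[...,2]
        m=np.zeros(R.shape,bool);m[130:250,165:290]=True
        k,l,st,ce=cv2.connectedComponentsWithStats((m&(R>G+60)&(R>B+60)).astype(np.uint8))
        o=[]
        for j in range(1,k):
            if st[j,4]<12:continue
            v,u=np.nonzero(l==j);X=np.array([pt(b,x,y) for x,y in zip(u,v)])
            zt=np.sort(X[:,2])[-len(X)//2:]
            o.append((len(X),ce[j].round(1).tolist(),np.median(X,0).round(1).tolist(),zt.mean().round(1)))
        print(r.observe()["time"],o)
    im=cv2.imread("pics/"+fn)[110:260,150:310]
    cv2.imwrite("pics/"+name,cv2.resize(im,None,fx=4,fy=4,interpolation=cv2.INTER_CUBIC))
E
python3 -c "
from h import *
tilt('m4.png','s4.png');print(r.observe()['contact_force'],r.observe()['moment'])"
```

```text
17.05 [(41, [191.3, 188.5], [391.9, -53.5, 128.6], np.float64(130.8)), (51, [251.5, 201.8], [567.0, -136.9, 118.5], np.float64(120.0))]
17.1 [(41, [191.3, 188.5], [392.0, -55.0, 128.1], np.float64(130.8)), (51, [251.5, 201.8], [567.1, -136.6, 118.0], np.float64(119.9))]
17.15 [(41, [191.3, 188.5], [392.1, -54.0, 128.2], np.float64(130.3)), (51, [251.5, 201.8], [567.0, -137.5, 118.2], np.float64(119.7))]
17.2 [(41, [191.3, 188.5], [392.0, -52.5, 128.4], np.float64(130.9)), (51, [251.5, 201.8], [567.2, -136.1, 118.2], np.float64(119.8))]
[-0.53481658  0.00667846  0.09285316] [-0.03477734 -0.00410046  0.03320626]
```

View pics/m4.png

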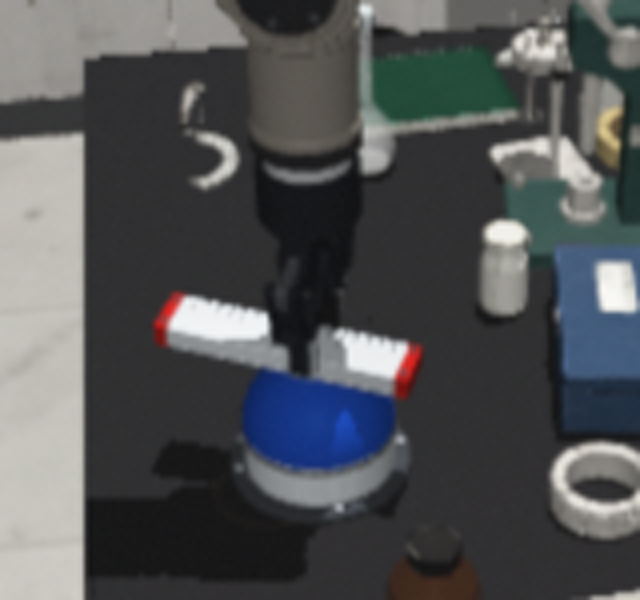

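The beam rests freely but tilted: cap tops at (191,188) and (251,202), about 3° down towards the +x end. That means the balance point is ≈2.5 mm past the crown; I will regrip, level and shift it back.

```bash
python3 - <<'E'
from h import *
import pickle
b=pickle.load(open("c3.pkl","rb"))[1]
P=b["pixels"].astype(int);R,G,B=P[...,0],P[...,1],P[...,2]
m=np.zeros(R.shape,bool);m[130:250,165:290]=True
k,l,st,ce=cv2.connectedComponentsWithStats((m&(R>G+60)&(R>B+60)).astype(np.uint8))
for j in range(1,k):
    if st[j,4]<12:continue
    v,u=np.nonzero(l==j);X=np.array([pt(b,x,y) for x,y in zip(u,v)]);print(len(X),np.median(X,0),np.sort(X[:,2])[-len(X)//2:].mean())
E
```

```text
36 [390.06205414 -52.75473086 137.4374099 ] 139.34534302902927
54 [ 567.52198582 -136.51945706  137.22140554] 167.84650808629797
```

Emit:
send_rows(
  moves=[
    [[0, 0, 0], [0, 0, 0]],
    [[0, 0, 0], [0, 0, 0]],
    [[0, 0, 0], [0, 0, 0]],
    [[0, 0, 0], [0, 0, 0]],
    [[0, 0, 0], [0, 0, 0]],
  ],
  hand=0.3,
)

```text
time: 17.82
tcp_pos: [502.3, -97.7, 110.1]
eef_rot: [[-0.909, 0.417, 0.0], [0.417, 0.909, 0.0], [-0.0, 0.0, -1.0]]
contact_force: [-1.1, -0.8, 5.5]
opening: 0.449
gripper_force: 59.9
```

Emit:
send_rows(
  moves=[
    [[0, 0, 5], [0, 0, 0]],
    [[0, 0, 12], [0, 0, 0]],
    [[-2.2, 1, 15], [-0.021, -0.046, 0]],
    [[-2.2, 1, 15], [-0.021, -0.046, 0]],
    [[-2.2, 1, 15], [-0.021, -0.046, 0]],
    [[-2.2, 1, 15], [-0.021, -0.046, 0]],
    [[-2.2, 1, 15], [-0.021, -0.046, 0]],
    [[-2.2, 1, 15], [-0.021, -0.046, 0]],
  ],
)

```text
time: 18.82
tcp_pos: [500.0, -96.7, 124.6]
eef_rot: [[-0.908, 0.417, 0.046], [0.416, 0.909, -0.021], [-0.05, -0.0, -0.999]]
contact_force: [-0.1, -0.9, -4.3]
opening: 0.454
gripper_force: 61.2
```

```bash
python3 -c "
from h import *
tilt('m5.png','s5.png');print(r.observe()['eef_rot']);weigh(20)"
```

```text
18.875 [(35, [190.0, 186.0], [387.0, -51.0, 136.2], np.float64(138.9)), (54, [250.6, 197.1], [564.2, -138.0, 136.4], np.float64(138.5))]
18.925 [(35, [190.0, 186.0], [387.2, -51.3, 137.3], np.float64(138.7)), (54, [250.6, 197.1], [564.2, -137.3, 136.0], np.float64(137.5))]
18.975 [(36, [190.0, 186.0], [387.1, -50.5, 135.8], np.float64(138.6)), (54, [250.7, 196.9], [564.3, -135.6, 135.9], np.float64(138.1))]
19.025 [(36, [190.0, 186.0], [387.0, -52.9, 136.6], np.float64(139.7)), (54, [250.6, 197.1], [564.2, -136.7, 136.4], np.float64(138.0))]
[[-9.07868941e-01  4.16736765e-01  4.58743339e-02]
 [ 4.16208994e-01  9.09027208e-01 -2.09668309e-02]
 [-5.04386670e-02  5.81757821e-05 -9.98727159e-01]]
F [ 0.024 -0.108 -5.164] M [0.0417 0.1082 0.0084] se [0.1092 0.1095 0.1382 0.0057 0.0066 0.0052] tcp [499.94 -96.55 124.71] t 20.025
along(-toolx) [ 0.908 -0.416] [np.float64(21.4), np.float64(22.38)]
```

Emit:
send_rows(
  moves=[
    [[0, 0, -6], [0, 0, 0]],
    [[0, 0, -10], [0, 0, 0]],
    [[0, 0, -12.5], [0, 0, 0]],
    [[0, 0, -13.5], [0, 0, 0]],
    [[0, 0, -14.3], [0, 0, 0]],
    [[0, 0, -14.8], [0, 0, 0]],
    [[0, 0, -14.8], [0, 0, 0]],
    [[0, 0, -14.8], [0, 0, 0]],
  ],
)

```text
time: 21.02
tcp_pos: [500.1, -96.6, 110.2]
eef_rot: [[-0.908, 0.417, 0.046], [0.416, 0.909, -0.021], [-0.051, 0.0, -0.999]]
contact_force: [-1.8, 0.6, -0.3]
opening: 0.448
gripper_force: 61.8
```

```bash
python3 -c "
from h import *
weigh(8)"
```

```text
F [-1.955  0.317  2.417] M [ 0.1207  0.546  -0.0055] se [0.1191 0.1825 0.4007 0.0096 0.0186 0.0148] tcp [500.05 -96.59 110.14] t 21.425
along(-toolx) [ 0.908 -0.416] [np.float64(101.1), np.float64(-225.84)]
```

Emit:
send_rows(
  moves=[
    [[0, 0, 0.4], [0, 0, 0]],
    [[0, 0, 0.4], [0, 0, 0]],
    [[0, 0, 0.4], [0, 0, 0]],
  ],
)

```text
time: 21.8
tcp_pos: [500.0, -96.5, 110.2]
eef_rot: [[-0.908, 0.417, 0.046], [0.416, 0.909, -0.021], [-0.051, 0.0, -0.999]]
contact_force: [-0.9, -0.4, -1.7]
opening: 0.452
gripper_force: 61.7
```

Emit:
send_rows(
  moves=[
    [[0, 0, 0], [0, 0, 0]],
    [[0, 0, 0], [0, 0, 0]],
    [[0, 0, 0], [0, 0, 0]],
    [[0, 0, 0], [0, 0, 0]],
    [[0, 0, 0], [0, 0, 0]],
    [[0, 0, 0], [0, 0, 0]],
  ],
  hand=0.62,
)

```text
time: 22.55
tcp_pos: [499.9, -96.6, 110.3]
eef_rot: [[-0.908, 0.417, 0.046], [0.416, 0.909, -0.021], [-0.051, 0.0, -0.999]]
contact_force: [-0.6, -0.6, -0.8]
opening: 0.619
gripper_force: 0.0
```

```bash
python3 -c "
from h import *
tilt('m6.png','s6.png');print(r.observe()['contact_force'],r.observe()['moment'])"
```

```text
22.6 [(37, [190.3, 190.2], [388.4, -53.6, 122.5], np.float64(125.4)), (54, [250.6, 200.9], [564.1, -136.2, 121.8], np.float64(123.7))]
22.65 [(37, [190.3, 190.2], [388.3, -54.0, 122.7], np.float64(124.5)), (54, [250.6, 200.9], [564.3, -137.8, 121.3], np.float64(123.5))]
22.7 [(37, [190.3, 190.2], [388.4, -54.6, 122.6], np.float64(124.6)), (54, [250.6, 200.9], [564.1, -136.3, 121.7], np.float64(123.9))]
22.75 [(37, [190.3, 190.2], [388.3, -52.3, 122.2], np.float64(124.9)), (54, [250.6, 200.9], [564.1, -136.7, 121.2], np.float64(123.4))]
[ 0.91185344 -0.35822183 -0.07150746] [0.04997783 0.06589656 0.02252246]
```

Level to about 0.3°. Opening fully and retreating along the tool axis.

Emit:
send_rows(
  moves=[
    [[0, 0, 0], [0, 0, 0]],
    [[0, 0, 0], [0, 0, 0]],
    [[0, 0, 0], [0, 0, 0]],
    [[-0.5, 0.2, 10], [0, 0, 0]],
    [[-1.4, 0.6, 30], [0, 0, 0]],
    [[-3, 1.4, 70], [0, 0, 0]],
    [[-5, 2.5, 110], [0, 0, 0]],
    [[-5, 2.5, 140], [0, 0, 0]],
    [[-5, 2.5, 140], [0, 0, 0]],
    [[-5, 2.5, 140], [0, 0, 0]],
  ],
  hand=0.95,
)

```text
time: 24.0
tcp_pos: [494.5, -94.0, 250.1]
eef_rot: [[-0.908, 0.417, 0.046], [0.416, 0.909, -0.021], [-0.05, 0.0, -0.999]]
contact_force: [-0.2, 0.8, -0.5]
opening: 0.953
gripper_force: 0.0
```

```bash
python3 - <<'E'
from h import *
tilt('m7.png','s7.png')
c=snap("wrist","w7.png")
D=c["z_map"];v,u=np.nonzero(D>0);X=np.array([pt(c,x,y) for x,y in zip(u,v)])
P=c["pixels"][v,u].astype(int);k=(X[:,2]>110)&(X[:,2]<140)&(np.hypot(X[:,0]-485,X[:,1]+90)<120)&(P[:,0]>90)
X=X[k];A=np.c_[X[:,:2]-X[:,:2].mean(0),np.ones(len(X))]
for _ in range(4):
    s=np.linalg.lstsq(A,X[:,2],rcond=None)[0];g=abs(X[:,2]-A@s)<4;A,X=A[g],X[g]
print(len(X),X.mean(0),"slope along,across deg",np.degrees([s[:2]@[.909,-.417],s[:2]@[.417,.909]]),s[2])
im=cv2.hconcat([cv2.imread("pics/m7.png")[::1,:400],cv2.resize(cv2.imread("pics/w7.png"),(400,300)).copy() if 0 else cv2.copyMakeBorder(cv2.resize(cv2.imread("pics/w7.png"),(400,300)),0,300,0,0,cv2.BORDER_CONSTANT)])
cv2.imwrite("pics/f7.png",im)
E
```

```text
24.05 [(36, [190.2, 190.3], [388.4, -54.3, 123.0], np.float64(168.8)), (54, [250.6, 200.9], [564.6, -136.1, 121.7], np.float64(123.4))]
24.1 [(37, [190.3, 190.2], [388.3, -54.6, 122.8], np.float64(124.7)), (55, [250.7, 201.0], [564.3, -138.1, 121.1], np.float64(122.8))]
24.15 [(36, [190.2, 190.3], [388.2, -57.2, 122.5], np.float64(125.1)), (54, [250.6, 200.9], [564.3, -135.0, 121.5], np.float64(123.3))]
24.2 [(37, [190.3, 190.2], [388.4, -55.6, 122.8], np.float64(166.3)), (54, [250.6, 200.9], [564.2, -135.4, 121.6], np.float64(123.3))]
10915 [467.07584186 -80.85022305 125.41050098] slope along,across deg [-0.50319839  2.78576119] 125.41050098010612
```

View pics/f7.png

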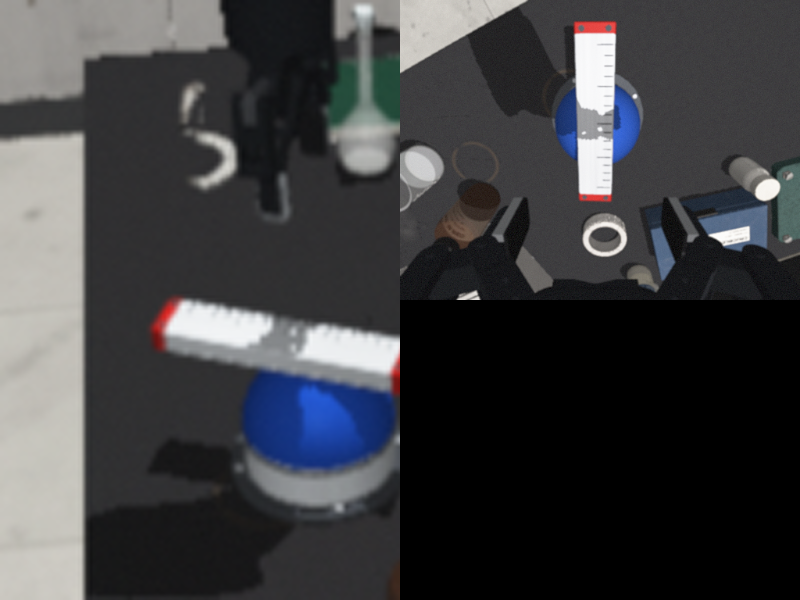

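Beam stands free on the dome (left: caps level; right: centred over the dome), but the fit hints at a small sideways roll; checking it against the bias on the flat-lying beam.

```bash
cat >> h.py <<'E'
def roll(c,cx,cy,z0):
    D=c["z_map"];v,u=np.nonzero(D>0);K=np.array(c["camera_matrix"])
    X=np.array([pt(c,x,y) for x,y in zip(u,v)]);P=c["pixels"][v,u].astype(int)
    d=X[:,:2]-[cx,cy];al=d@[.909,-.417];ac=d@[.417,.909]
    k=(abs(X[:,2]-z0)<7)&(abs(al)<95)&(abs(ac)<15)
    X=X[k];A=np.c_[al[k],ac[k],np.ones(k.sum())]
    for _ in range(5):
        s=np.linalg.lstsq(A,X[:,2],rcond=None)[0];g=abs(X[:,2]-A@s)<3;A,X=A[g],X[g]
    print(len(X),"deg along/across",np.degrees(s[:2]).round(2),s[2].round(2))
E
python3 - <<'E'
from h import *
import pickle
print("baseline");roll(pickle.load(open("w1.pkl","rb")),467.5,159.5,20)
a,b=pickle.load(open("c0.pkl","rb"));roll(a,467.5,158,20);roll(b,467,155,20)
print("now")
for i in range(2):
    roll(snap("wrist"),481,-87,125);roll(snap("side"),480,-90,125)
roll(snap("top"),481,-87,125);print(r.observe()["time"])
E
```

```text
baseline
4350 deg along/across [0.08 0.  ] 20.29
215 deg along/across [-0.1   0.29] 20.61
216 deg along/across [-0.23  0.84] 18.15
now
7720 deg along/across [-0.52  2.86] 125.32
365 deg along/across [-0.4   2.16] 123.34
7717 deg along/across [-0.52  2.87] 125.32
359 deg along/across [-0.59  3.33] 123.49
0 deg along/across [0. 0.] 0.0
24.5
```

A real roll of 2.8° about the long axis exists (and 0.5° along). I will regrip, shift ≈2.4 mm across and 0.45 mm along, and set it down again.

Emit:
send_rows(
  moves=[
    [[1, -0.5, -40], [0, 0, 0]],
    [[2.5, -1.3, -85], [0, 0, 0]],
    [[3.8, -1.9, -113], [0, 0, 0]],
    [[4.5, -2.2, -128], [0, 0, 0]],
    [[5, -2.5, -136], [0, 0, 0]],
    [[5, -2.5, -139.5], [0, 0, 0]],
    [[5, -2.5, -139.5], [0, 0, 0]],
    [[5, -2.5, -139.5], [0, 0, 0]],
  ],
)

```text
time: 25.5
tcp_pos: [500.4, -96.6, 111.5]
eef_rot: [[-0.908, 0.417, 0.047], [0.416, 0.909, -0.021], [-0.052, 0.001, -0.999]]
contact_force: [-0.1, -0.9, 0.0]
opening: 0.952
gripper_force: 0.0
```

Emit:
send_rows(
  moves=[
    [[0, 0, 0], [0, 0, 0]],
    [[0, 0, 0], [0, 0, 0]],
    [[0, 0, 0], [0, 0, 0]],
    [[0, 0, 0], [0, 0, 0]],
    [[0, 0, 0], [0, 0, 0]],
    [[0, 0, 0], [0, 0, 0]],
  ],
  hand=0.3,
)

```text
time: 26.25
tcp_pos: [500.0, -96.8, 111.4]
eef_rot: [[-0.908, 0.417, 0.046], [0.416, 0.909, -0.021], [-0.051, 0.0, -0.999]]
contact_force: [-1.8, 0.2, 6.3]
opening: 0.449
gripper_force: 59.5
```

Emit:
send_rows(
  moves=[
    [[0, 0, 5], [0, 0, 0]],
    [[0, 0, 12], [0, 0, 0]],
    [[0.6, 2.4, 14], [-0.004, -0.008, 0]],
    [[0.6, 2.4, 14], [-0.004, -0.008, 0]],
    [[0.6, 2.4, 14], [-0.004, -0.008, 0]],
    [[0.6, 2.4, 14], [-0.004, -0.008, 0]],
  ],
)

```text
time: 27.0
tcp_pos: [500.4, -94.2, 124.6]
eef_rot: [[-0.907, 0.417, 0.054], [0.416, 0.909, -0.025], [-0.059, -0.0, -0.998]]
contact_force: [0.8, 1.0, -4.7]
opening: 0.45
gripper_force: 61.3
```

```bash
python3 -c "
from h import *
tilt('m8.png','s8.png');print(r.observe()['tcp_pos']);roll(snap('wrist'),482,-85,140);roll(snap('side'),482,-85,138)"
```

```text
27.05 [(36, [190.1, 186.4], [389.3, -51.4, 135.0], np.float64(136.8)), (53, [250.6, 196.9], [564.9, -136.0, 135.2], np.float64(136.8))]
27.1 [(35, [190.1, 186.5], [389.4, -53.6, 135.4], np.float64(137.2)), (56, [250.7, 196.7], [565.2, -133.1, 134.7], np.float64(136.7))]
27.15 [(35, [190.1, 186.4], [389.4, -52.5, 134.7], np.float64(137.3)), (56, [250.7, 196.7], [565.0, -133.6, 134.8], np.float64(136.8))]
27.2 [(37, [190.1, 186.5], [389.4, -54.8, 135.6], np.float64(137.5)), (57, [250.8, 196.7], [565.2, -132.4, 134.7], np.float64(137.0))]
[500.51283874 -94.20844891 124.7441876 ]
25874 deg along/across [-0.13  2.61] 138.31
285 deg along/across [-0.12  2.99] 136.76
```

Emit:
send_rows(
  moves=[
    [[-0.1, -0.2, 0], [-0.042, 0.019, 0]],
    [[-0.1, -0.2, -5], [-0.042, 0.019, 0]],
    [[-0.1, -0.2, -5], [-0.042, 0.019, 0]],
    [[-0.1, -0.2, -5], [-0.042, 0.019, 0]],
  ],
)

```text
time: 27.8
tcp_pos: [500.2, -94.7, 119.7]
eef_rot: [[-0.908, 0.417, 0.035], [0.414, 0.908, -0.067], [-0.059, -0.046, -0.997]]
contact_force: [0.3, -0.5, -6.1]
opening: 0.454
gripper_force: 61.3
```

```bash
python3 -c "
from h import *
import pickle
roll(pickle.load(open('c3.pkl','rb'))[1],483,-87,139)
print(r.observe()['tcp_pos']);roll(snap('wrist'),482,-85,133.5);roll(snap('side'),482,-85,132)"
```

```text
288 deg along/across [ 0.02 -0.3 ] 138.49
[500.20776337 -94.70730352 119.72437294]
25840 deg along/across [-0.11 -0.  ] 133.29
282 deg along/across [-0.07 -0.1 ] 131.57
```

Emit:
send_rows(
  moves=[
    [[0, 0.3, -4], [0, 0, 0]],
    [[0, 0.3, -6.5], [0, 0, 0]],
    [[0, 0.3, -7.5], [0, 0, 0]],
    [[0, 0.3, -8], [0, 0, 0]],
    [[0, 0.3, -8.3], [0, 0, 0]],
    [[0, 0.3, -8.3], [0, 0, 0]],
    [[0, 0.3, -8.3], [0, 0, 0]],
  ],
)

```text
time: 28.78
tcp_pos: [500.5, -94.1, 111.6]
eef_rot: [[-0.909, 0.416, 0.035], [0.413, 0.908, -0.067], [-0.06, -0.046, -0.997]]
contact_force: [-0.6, -0.3, -4.5]
opening: 0.45
gripper_force: 61.6
```

```bash
python3 -c "
from h import *
weigh(6)"
```

```text
F [-0.599  0.027 -3.217] M [ 0.1464  0.2422 -0.0118] se [0.2018 0.1352 0.2859 0.0128 0.0161 0.0151] tcp [500.46 -94.07 111.58] t 29.075
along(-toolx) [ 0.909 -0.414] [np.float64(51.96), np.float64(87.22)]
```

Light contact (~2 N). Releasing a little.

Emit:
send_rows(
  moves=[
    [[0, 0, -0.2], [0, 0, 0]],
    [[0, 0, -0.2], [0, 0, 0]],
  ],
)

```text
time: 29.32
tcp_pos: [500.5, -94.1, 111.5]
eef_rot: [[-0.909, 0.416, 0.035], [0.414, 0.908, -0.067], [-0.06, -0.046, -0.997]]
contact_force: [-3.0, -0.1, 0.6]
opening: 0.448
gripper_force: 62.0
```

Emit:
send_rows(
  moves=[
    [[0, 0, 0], [0, 0, 0]],
    [[0, 0, 0], [0, 0, 0]],
    [[0, 0, 0], [0, 0, 0]],
    [[0, 0, 0], [0, 0, 0]],
    [[0, 0, 0], [0, 0, 0]],
    [[0, 0, 0], [0, 0, 0]],
  ],
  hand=0.65,
)

```text
time: 30.08
tcp_pos: [500.5, -94.0, 111.3]
eef_rot: [[-0.909, 0.416, 0.035], [0.413, 0.908, -0.067], [-0.06, -0.046, -0.997]]
contact_force: [-0.4, 0.7, 0.3]
opening: 0.65
gripper_force: 0.0
```

```bash
python3 -c "
from h import *
tilt('m9.png','s9.png')
for i in range(2):roll(snap('wrist'),481,-85,125);roll(snap('side'),481,-87,123.5)
s=r.observe();print(s['tcp_pos'],s['contact_force'])"
```

```text
30.125 [(37, [190.7, 189.4], [388.8, -51.1, 121.5], np.float64(165.8)), (56, [250.7, 200.0], [565.0, -134.3, 121.9], np.float64(123.7))]
30.175 [(37, [190.7, 189.4], [388.5, -47.6, 122.2], np.float64(123.7)), (55, [250.7, 200.1], [564.9, -133.7, 122.0], np.float64(123.4))]
30.225 [(37, [190.7, 189.4], [388.6, -48.3, 121.4], np.float64(123.6)), (56, [250.7, 200.0], [564.9, -133.7, 122.0], np.float64(151.9))]
30.275 [(37, [190.7, 189.4], [388.5, -49.2, 122.2], np.float64(124.2)), (56, [250.7, 200.0], [564.7, -132.7, 122.1], np.float64(151.7))]
25887 deg along/across [-0.1  -0.17] 125.1
279 deg along/across [-0.07 -1.49] 123.37
25861 deg along/across [-0.09 -0.15] 125.09
282 deg along/across [-0.06 -0.83] 123.21
[500.44804488 -94.02625309 111.31897579] [-0.64952562  0.78188996 -0.93610151]
```

Level to 0.2° both ways. Opening and retreating along the tool axis.

Emit:
send_rows(
  moves=[
    [[0, 0, 0], [0, 0, 0]],
    [[0, 0, 0], [0, 0, 0]],
    [[0, 0, 0], [0, 0, 0]],
    [[-0.3, 0.7, 10], [0, 0, 0]],
    [[-1, 2, 30], [0, 0, 0]],
    [[-2.5, 4.7, 70], [0, 0, 0]],
    [[-4, 7.4, 110], [0, 0, 0]],
    [[-5, 9, 140], [0, 0, 0]],
    [[-5, 9, 140], [0, 0, 0]],
    [[-5, 9, 140], [0, 0, 0]],
  ],
  hand=0.95,
)

```text
time: 31.72
tcp_pos: [495.0, -85.0, 251.1]
eef_rot: [[-0.909, 0.416, 0.035], [0.413, 0.908, -0.067], [-0.059, -0.046, -0.997]]
contact_force: [-0.9, -0.2, -1.0]
opening: 0.95
gripper_force: 0.0
```

```bash
python3 - <<'E'
from h import *
for i in range(3):roll(snap('wrist',f'w10{i}.png'),481,-85,125);roll(snap('side','s10.png'),481,-87,123.5)
print(r.observe()["time"],np.round(r.observe()["joint_vel"],3))
cv2.imwrite("pics/f10.png",cv2.resize(cv2.hconcat([cv2.imread("pics/s10.png")[100:330,140:380],cv2.imread("pics/w102.png")[:230,170:410]]),None,fx=1.6,fy=1.6))
E
```

```text
7591 deg along/across [-0.03 -0.26] 125.2
333 deg along/across [-0.22 -0.46] 123.49
7645 deg along/across [-0.04 -0.25] 125.17
334 deg along/across [-0.17  0.04] 123.37
7638 deg along/across [-0.04 -0.18] 125.17
352 deg along/across [ 0.1  -0.34] 123.07
32.025 [ 0.    -0.001 -0.001 -0.005  0.002  0.001 -0.001]
```

View pics/f10.png

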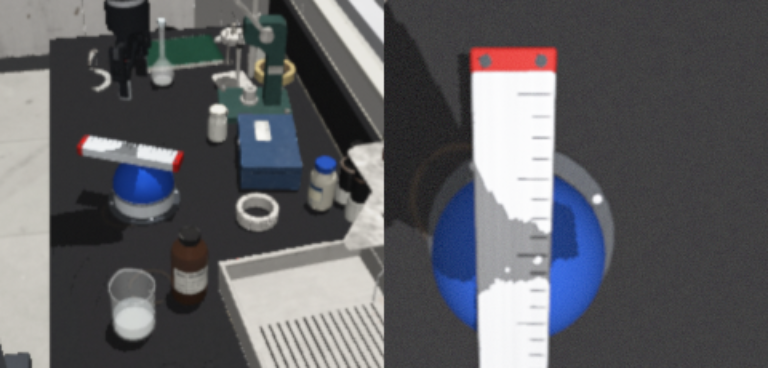

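The beam lies level and still on the dome with the gripper clear, and the glassware, bottles and ring are where they stood.

```bash
python3 -c "
from workcell import r
print(r.hand_in())"
```

```text
the job is handed in; nothing more can be done
None
```

The job is handed in at about 32 s: the beam rests still on the dome alone, level to about 0.3° in both directions, balanced about 22 mm from its middle, with the gripper clear and the other items where they stood.

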